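# Fill the row of the flux bottle rack

## Task

Two flux bottles are missing from the spring-clip rack. Take one bottle at a time: stand it upright on the rack's shelf, push it back into one of the two empty clips until it snaps home, and before you turn to the next give it a light pull towards the open front, about 6 N, to check that the clip holds it. Finish with all four bottles standing side by side in their clips, and leave the two already there in place.

Things in the scene. Friction and masses are not known exactly. Their poses are not given: they have to be found in the camera images.
- bottle_rack: plywood bench rack, 120 mm deep (x), 300 mm wide (y), origin under its centre; x points from its open front to its rear rail, y to the left along the row, z up. Shelf top 45 mm above the bench. Rear rail and clips reach only 24 mm above the shelf. Four clips in a row at 70 mm pitch, centres 18 mm behind the rack's centre; 57 mm of free shelf lies in front of the bottles
- clip_1 (a point): place of the leftmost clip: where the axis of a bottle that is home stands, on the shelf surface; same axes as the rack. Already holds a bottle.
- clip_2 (a point): place of the second from left clip: where the axis of a bottle that is home stands, on the shelf surface; same axes as the rack. Empty at the start.
- clip_3 (a point): place of the third from left clip: where the axis of a bottle that is home stands, on the shelf surface; same axes as the rack. Empty at the start.
- clip_4 (a point): place of the rightmost clip: where the axis of a bottle that is home stands, on the shelf surface; same axes as the rack. Already holds a bottle.
- clip_2_left: left arm of that clip, origin at its root. Each clip is two spring-steel arms 10 to 22 mm above the shelf that wrap the bottle from behind, open to the front (-x): throat 34 mm, flared to 55 mm. A bottle meets the arms about 25 mm in front of home and passes the throat with about 15 N; the clip's foot stops it at home
- clip_2_right: right arm of that clip, origin at its root. A bottle that is home comes out again only with about 20 N; a pull of 6 N shifts it 2 to 5 mm and it springs back when let go. A bottle borne down on the shelf drags on it, which hides part of the pull
- clip_3_left: left arm of the third clip, like the others, origin at its root
- clip_3_right: right arm of the third clip, origin at its root
- clip_2_foot: steel foot of that clip on the rear rail, 13 mm wide, the back stop of a bottle that is home; origin at its centre
- clip_3_foot: steel foot of the third clip, alike
- bottle_a_mid (a point): one loose flux bottle, standing on the bench: point on its axis 50 mm above its base. white plastic squeeze bottle with a red conical dropper cap, 100 mm tall: straight round body 42 mm across up to 50 mm from its base, then a shoulder, a 22 mm cap from 66 to 86 mm and a thin nozzle on top
- bottle_b_mid (a point): the other loose flux bottle, alike: point on its axis 50 mm above its base
- kept_left_mid (a point): like bottle in the leftmost clip: point on its axis 50 mm above its base
- kept_right_mid (a point): like bottle in the rightmost clip: point on its axis 50 mm above its base
Things that resemble listed ones, but are neither listed nor needed, are in the scene too. Leave any green or pink look-alike of the part that bears bottle_b_mid alone.

How it is judged:
By the outcome, as a careful person would: the job done as asked, in the order asked, and still so for the second after the job is handed in, with the robot touching nothing.
It also fails if it takes over 70 s, if anything falls off the work surface, if the arm or the gripper's body presses on something with over 40 N, if the wrist force passes 120 N, or if a joint passes its speed limit or range.

## Robot

A 6-joint arm with a two-finger parallel gripper is mounted at the origin on a cart in front of the work surface, level with it; the furniture and walls round the work are solid. World frame = base frame: x ahead of the robot, y to its left, z up, the work surface at z = 0. Lengths are in m, angles in degrees, forces in N, time in s.
With the tool pointing down it reaches from about 0.4 to 0.825 m from the base axis. Payload 7 kg.
Tool frame: the origin (TCP) lies on the centre line of the jaws, within the pads' length; the fingertips stand 11 mm ahead of it and the grasp point (between the pads) lies 8 mm behind it; z points along the fingers, y is the direction in which the jaws open and shut (so a half turn about z gives the same grasp; the last joint's range is limited). The gripper opens to 85 mm and grips with 20 to 120 N. Pads are 22 mm wide; open, the fingers measure 114 mm over their backs; the gripper's body (76 mm by 85 mm) begins 54 mm behind the grasp point. The pads swing forward as they close: fully open they stand 13 mm farther back than shut.
Start: joints at [80.965, 20.546, 0.682, 0, -70.136, -16.507], TCP at [0.291, 0.609, 0.242] pointing down, gripper open.
Joint ranges: [-176.03, 176.03], [-82.01, 121.73], [-58.28, 71.71], [-173.87, 95.51], [-174.79, -0.11], [-173.66, 173.66]. Speed limits (degrees/s): [136.94, 136.94, 172.46, 180, 180, 180].

## Interface

Orientations are given as [roll, pitch, yaw] about the fixed x, y, z axes, in that order (R = Rz(yaw) Ry(pitch) Rx(roll)).
In Python, from bench import r, imaging, order, spotter gives the robot as it stands.
- The arm moves only by the shell command python3 -m crank 'ROWS' [FORCE]. ROWS is a JSON object of lists of equal length, an entry for each row: "grip": the finger opening in m, from 0 to 0.0854; "linear": the shift along the tool's x, y, z in m, a list of three; "twist": the turn about the tool's z in degrees. In form: {"grip": [grip, ...], "linear": [[x, y, z], ...], "twist": [twist, ...]}. A call has exactly 10 rows; each row is the pose to reach, as a shift and turn from the pose commanded when the call began, along the tool's axes at that moment; what a row does not reach only later rows make up. A row lasts 1/8 s, in which the tool goes at most 62.5 mm and 10.7 degrees, less where a joint would pass 70% of its speed; a pose out of reach is approached as far as the arm can. A call with a gripper value outside its range is refused whole. The fingers move at their own pace and stop on an object; FORCE is the grip in N (left out, the last holds). Time passes only in rows, so rows that repeat a pose let the fingers close, or fill a call up. It gives the time, the measured TCP pose, the force and the opening at its end, in the units of the state.
- r.get_obs(): the state, without advancing time (a new reading comes with each control period).
- imaging.get_image(name): name is "scene" or "top"; returns (picture, depth): 480x640x3 uint8, red, green, blue; 480x640 float32, m along the optical axis (not along the pixel's ray), 0 where there is no reading.
- imaging.calibration(name): a dict with "mtx" (3x3 intrinsics, pixels), "k1" (the pictures are not rectified: a ray, as slopes to the right and down, at radius r is drawn at 1 + k1 r^2 times it, then the intrinsics apply), "xyz" and "attitude" of the camera in the world. Camera axes: x right, y down, z forward; pixel columns grow to the right and rows downward; lengths in m; the calibration is good to about 2 mm. A picture is of the moment at which its call begins. calibration takes no time and is no camera call.
- order.hand_in(): hands the job in, once; it reports no verdict.
Trained networks look in the newest picture that a camera, given by its name, has taken for a name from the list of things; names that differ only in an ending like _2 or _b are one class to them, and where a whole thing is asked for, a point or a joint stands for the part that bears it (a point fixed in the world has none). Each returns a list of dicts, best first, with "p" (0 to 1); they miss things now and then, are a little off and sometimes report something else, mostly with a low value. They report only what shows in the picture. A call takes as long as a camera call. They do not tell look-alikes from the thing itself.
- spotter.outline_of(camera, query): "region" (480x640 bool, what is visible of it) and "box" ([left, top, right, bottom] in pixels, round what is visible of it).
The state is a dict: "t": time; "joint_pos": joint angles; "joint_vel": joint speeds; "joint_efforts": joint torques, N m; "tool_pos": TCP position; "ee_rot": TCP orientation; "wrist_force": force on the tool from outside, world axes, zero at the start; "ft_torque": the same for the moment, N m; "width": finger opening in m.
Only numpy, scipy, OpenCV 4.12 (cv2) and the standard library are available. Lean on these libraries where they do the work, as an engineer would, in place of code of your own. Each camera call takes 0.05 s, during which the arm holds its last target.

## Working session

There is one attempt and no reset: what is moved stays moved. The work goes in short steps, Python scripts to look and compute and a shell command to move; the robot and the scene stay as the last step left them, time stands still between calls to the robot, and variables do not carry over. Pictures are saved under pics/ and viewed, and the job is handed in when it is done.

```bash
ls; mkdir -p pics; cat > h.py <<'E'
import numpy as np, cv2
from scipy.spatial.transform import Rotation as R
from bench import r, imaging, order, spotter
def cal(n):
    c=imaging.calibration(n); return c
def rot(c):
    a=np.array(c["attitude"]); 
    return R.from_euler('xyz',a,degrees=True).as_matrix() if a.shape==(3,) else a
def unproj(n,u,v,d):
    c=cal(n);K=np.array(c["mtx"]);k=c["k1"]
    u=np.asarray(u,float);v=np.asarray(v,float)
    p=np.stack([u,v],-1).reshape(-1,1,2)
    q=cv2.undistortPoints(p,K,np.array([k,0,0,0.])).reshape(-1,2)
    P=np.c_[q,np.ones(len(q))]*np.asarray(d,float).reshape(-1,1)
    return P@rot(c).T+np.array(c["xyz"])
def proj(n,P):
    c=cal(n);K=np.array(c["mtx"]);k=c["k1"]
    Q=(np.atleast_2d(P)-np.array(c["xyz"]))@rot(c)
    s=Q[:,:2]/Q[:,2:];r2=(s**2).sum(1,keepdims=True)
    s=s*(1+k*r2)
    return s@K[:2,:2].T+K[:2,2]
def save(n,f):
    im,d=imaging.get_image(n); cv2.imwrite('pics/'+f,im[:,:,::-1]); return im,d
E
python3 - <<'E'
from h import *
for n in("scene","top"):
    print(cal(n)); save(n,n+"0.png")
print(r.get_obs())
E
```

```text
pics
{'mtx': array([[583.79795941,   0.        , 322.27571127],
       [  0.        , 583.79795941, 237.01549807],
       [  0.        ,   0.        ,   1.        ]]), 'k1': 0.04137670555690361, 'xyz': array([ 0.00918582, -0.65447234,  0.98095951]), 'attitude': array([-137.38349836,    0.79512929,  -41.28746468])}
{'mtx': array([[457.01739996,   0.        , 306.579919  ],
       [  0.        , 457.01739996, 244.58433184],
       [  0.        ,   0.        ,   1.        ]]), 'k1': -0.005324096182598439, 'xyz': array([0.42095214, 0.0053459 , 0.96347686]), 'attitude': array([-172.87290958,   -2.01981568,  -88.74334885])}
{'t': 0.1, 'joint_pos': array([ 8.09646375e+01,  2.05880805e+01,  6.39971746e-01, -1.54933462e-02,
       -7.01348391e+01, -1.65063089e+01]), 'joint_vel': array([ 0.05392884, -0.06406461,  0.19005762,  0.0757428 ,  0.03519062,
        0.02704191]), 'joint_efforts': array([-1.89465849e-03, -5.84763229e+01,  2.94109476e+01,  6.95451021e+00,
       -3.14609169e-03,  9.65760165e-06]), 'tool_pos': array([0.29090412, 0.60866126, 0.24146315]), 'ee_rot': array([ 1.79916332e+02, -9.60381039e-03, -2.55469398e+01]), 'wrist_force': array([-0.76785479, -0.16192281, -0.05712601]), 'ft_torque': array([ 0.0310575 , -0.02508561,  0.05446261]), 'width': 0.08508897406210356}
```

View pics/scene0.png

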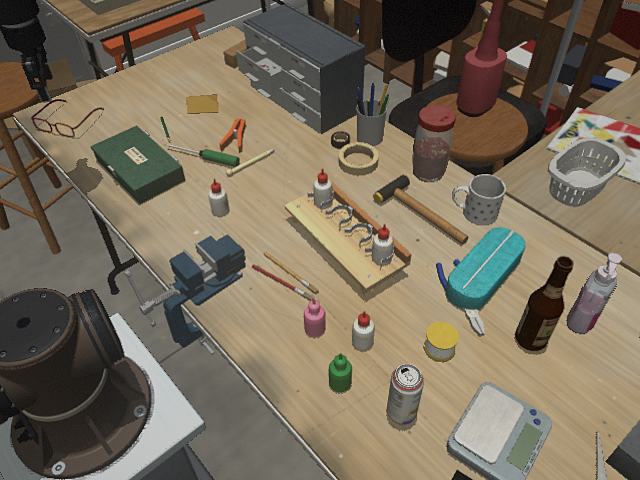

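View pics/top0.png

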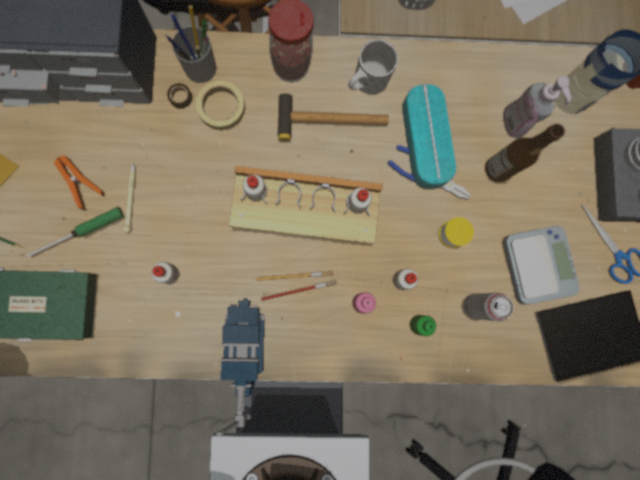

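The scene picture shows white, red-capped loose bottles at (218,198) and (363,331), with racked ones at (322,190) and (383,245). The look-alikes are pink at (314,318) and green at (340,373). In the top view the loose bottles are at (163,272) and (406,279), pink is at (364,302), green at (425,326), and the empty clips are at about (289,192) and (323,197). By the description (white body, red cap) I choose the bottles at top (163,272) and (406,279).

```bash
python3 - <<'E'
from h import *
ims={}
for n in("scene","top"):
    im,d=imaging.get_image(n); ims[n]=im
    for q in("bottle_a_mid","bottle_rack","clip_2_left","clip_2_right","clip_2_foot"):
        for o in spotter.outline_of(n,q):
            m=o["region"]; v,u=np.nonzero(m&(d>0))
            if len(u)==0: continue
            P=unproj(n,u,v,d[v,u])
            b=o["box"]
            print(n,q,round(o["p"],2),np.round(b).astype(int),len(u),"med",P.__class__ and np.median(P,0).round(3),"zr",np.percentile(P[:,2],[2,98]).round(3), "lo",P.min(0)[:2].round(3),P.max(0)[:2].round(3), im[v,u].mean(0).round())
c=[cv2.resize(ims["scene"][a:a+80,b:b+80],(390,390)) for a,b in((150,180),(290,325))]
cv2.imwrite('pics/crop1.png',np.hstack(c)[:,:,::-1])
E
```

```text
scene bottle_a_mid 0.8 [206 180 232 214] 517 med [0.467 0.25  0.048] zr [0.002 0.085] lo [0.45  0.238] [0.52  0.354] [127. 112. 102.]
scene bottle_a_mid 0.63 [286 184 413 291] 5751 med [ 0.606 -0.036  0.045] zr [0.008 0.069] lo [ 0.539 -0.175] [0.735 0.173] [166. 147. 110.]
scene bottle_rack 0.7 [288 185 411 291] 5719 med [ 0.605 -0.035  0.045] zr [0.03  0.069] lo [ 0.539 -0.175] [0.737 0.172] [167. 147. 110.]
scene clip_2_left 0.6 [355 313 376 351] 692 med [ 0.461 -0.236  0.052] zr [0.001 0.086] lo [ 0.448 -0.25 ] [ 0.521 -0.177] [133. 115. 105.]
scene clip_2_left 0.57 [325 205 347 214] 107 med [0.644 0.034 0.059] zr [0.042 0.068] lo [0.612 0.018] [0.666 0.052] [112. 106.  94.]
scene clip_2_right 0.54 [337 216 354 223] 47 med [ 0.63  -0.007  0.062] zr [0.054 0.068] lo [ 0.612 -0.011] [ 0.646 -0.002] [99. 94. 87.]
top bottle_a_mid 0.6 [153 261 180 285] 488 med [0.473 0.252 0.056] zr [0.001 0.086] lo [0.453 0.239] [0.498 0.287] [134. 112. 102.]
top bottle_rack 0.59 [230 163 380 244] 7996 med [ 0.613 -0.019  0.046] zr [0.041 0.071] lo [ 0.543 -0.172] [0.704 0.134] [165. 151. 114.]
```

View pics/crop1.png

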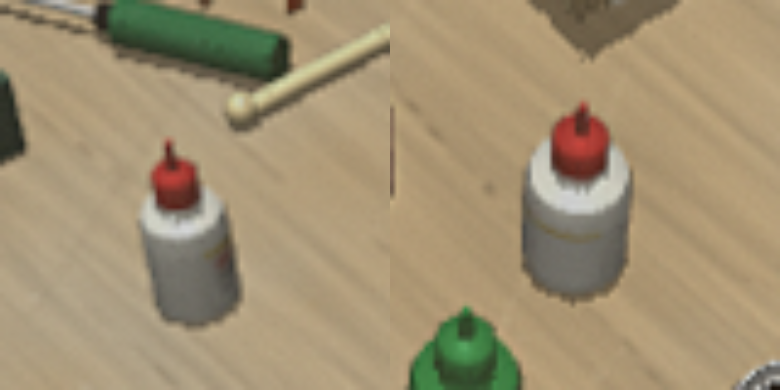

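The crop confirms both: upright, white body, red dropper cap. Next I fit the axes of the four bottles and the rack pose.

```bash
cat >> h.py <<'E'
from scipy.optimize import least_squares
def cloud(n):
    im,d=imaging.get_image(n); v,u=np.nonzero(d>0)
    return unproj(n,u,v,d[v,u]), im[v,u].astype(float)
def axis(P,C,xy,base,rad=.035):
    """circle fits: body r=21, cap r=11"""
    s=np.hypot(*(P[:,:2]-xy).T)<rad; out=[]
    for lo,hi,rr in((.026,.048,.021),(.068,.084,.011)):
        z=P[:,2]-base; m=s&(z>lo)&(z<hi); Q=P[m]
        if len(Q)<8: out.append((len(Q),None));continue
        f=least_squares(lambda c:np.hypot(Q[:,0]-c[0],Q[:,1]-c[1])-rr,xy,loss='soft_l1',f_scale=.001)
        out.append((len(Q),f.x.round(4),round(float(np.median(abs(f.fun)))*1e3,1)))
    return out
E
python3 - <<'E'
from h import *
G={}
for n in("scene","top"):
    P,C=cloud(n); G[n]=(P,C)
    for nm,b,z in(("A",(.467,.25),0),("B",(.461,-.236),0)):
        print(n,nm,axis(P,C,np.array(b)+[.005,0],z))
    red=(C[:,0]>130)&(C[:,1]<60)&(C[:,2]<60)&(P[:,2]>.1)&(P[:,2]<.14)&(P[:,0]>.55)&(P[:,0]<.75)&(abs(P[:,1])<.2)
    Q=P[red]
    for s in(1,-1):
        k=Q[(Q[:,1]+.02)*s>0]
        if len(k): print(n,"kept",len(k),axis(P,C,np.median(k[:,:2],0),.045))
    # shelf top
    m=(abs(P[:,2]-.045)<.004)&(P[:,0]>.5)&(P[:,0]<.72)&(abs(P[:,1]+.02)<.18)
    S=P[m]; print("shelf",len(S),S[:,2].mean().round(4),cv2.minAreaRect((S[:,:2]*1000).astype(np.float32)))
    m=(P[:,2]>.052)&(P[:,2]<.072)&(P[:,0]>.5)&(P[:,0]<.75)&(abs(P[:,1]+.02)<.18)
    S=P[m];Cm=C[m]; br=(Cm[:,0]-Cm[:,2]>60); 
    if br.sum()>10: print("rail",br.sum(),S[br].mean(0),cv2.minAreaRect((S[br][:,:2]*1000).astype(np.float32)))
E
```

```text
scene A [(128, array([0.4727, 0.2628]), 1.0), (70, array([0.4642, 0.2493]), 4.2)]
scene B [(144, array([ 0.4698, -0.2278]), 0.5), (113, array([ 0.4707, -0.2273]), 1.6)]
scene kept 21 [(124, array([0.642 , 0.0836]), 1.0), (76, array([0.6434, 0.0854]), 1.3)]
scene kept 25 [(143, array([ 0.6225, -0.1247]), 0.7), (98, array([ 0.6226, -0.1247]), 1.3)]
shelf 3788 0.0442 ((609.515625, -19.005386352539062), (302.2623291015625, 120.80348205566406), 85.8351058959961)
rail 441 [ 0.66559206 -0.03273416  0.0678758 ] ((645.5436401367188, -25.148284912109375), (291.2763977050781, 59.32024002075195), 84.95414733886719)
top A [(58, array([0.4744, 0.2613]), 0.3), (99, array([0.4747, 0.2618]), 2.0)]
top B [(53, array([ 0.4726, -0.2283]), 0.2), (94, array([ 0.4724, -0.229 ]), 1.9)]
top kept 27 [(58, array([0.645 , 0.0835]), 0.2), (99, array([0.6454, 0.0836]), 1.9)]
top kept 29 [(64, array([ 0.6251, -0.1255]), 0.2), (98, array([ 0.6255, -0.1262]), 1.8)]
shelf 6258 0.0451 ((610.5225219726562, -18.724761962890625), (300.2802734375, 108.04164123535156), 84.66178131103516)
rail 957 [ 0.66936301 -0.02432021  0.06876038] ((669.7318725585938, -24.889633178710938), (298.0485534667969, 14.670989036560059), 84.51647186279297)
```

```bash
cat >> h.py <<'E'
def go(x,y,z,yaw,cmd=None):
    """shift in tool axes and twist from commanded (or measured) pose"""
    if cmd is None:
        o=r.get_obs(); p=np.array(o["tool_pos"]); w=o["ee_rot"][2]
    else: p=np.array(cmd[:3]); w=cmd[3]
    M=R.from_euler('xyz',[180,0,w],degrees=True).as_matrix()
    tw=-(yaw-w); tw=(tw+90)%180-90
    print("linear",(M.T@(np.array([x,y,z])-p)).round(4),"twist",round(tw,2))
E
python3 - <<'E'
from h import *
go(.4735,.262,.16,-5.4,(.291,.609,.242,-25.55))
E
```

```text
linear [0.3143 0.2344 0.082 ] twist -20.15
```

```bash
python3 -m crank '{"grip":[0.064,0.064,0.064,0.064,0.064,0.064,0.064,0.064,0.064,0.064],"linear":[[0.04,0.03,0.01],[0.08,0.06,0.02],[0.12,0.09,0.03],[0.16,0.12,0.04],[0.2,0.15,0.05],[0.24,0.18,0.06],[0.28,0.21,0.07],[0.3143,0.2344,0.082],[0.3143,0.2344,0.082],[0.3143,0.2344,0.082]],"twist":[-5,-10,-15,-20.15,-20.15,-20.15,-20.15,-20.15,-20.15,-20.15]}' 40
python3 - <<'E'
from h import *
o=r.get_obs();print(o["tool_pos"],o["ee_rot"],o["width"],o["wrist_force"])
im,d=save("scene","s1.png"); cv2.imwrite("pics/s1c.png",cv2.resize(im[100:260,120:320],(800,640)[:2])[:600,:,::-1])
for n in("scene","top"):
    P,C=cloud(n); m=(np.hypot(P[:,0]-.4735,P[:,1]-.262)<.07)&(P[:,2]>.105)&(P[:,2]<.2)
    print(n,m.sum(),np.percentile(P[m],[1,50,99],axis=0).round(3))
    for s in (1,-1):
        k=m&((P[:,1]-.262)*s>0)&(P[:,2]<.17); 
        if k.sum(): print(s,P[k].min(0).round(4),P[k].max(0).round(4))
E
```

```text
t: 2.05
tool_pos: [0.4739, 0.2621, 0.1606]
ee_rot: [-180.0, -0.0, -5.4]
wrist_force: [-1.6, 0.4, 0.9]
width: 0.0641
[0.473853   0.26209476 0.16056284] [-1.79980873e+02 -2.24741833e-02 -5.42914197e+00] 0.06411694932626745 [-1.56304792  0.36068388  0.92881073]
scene 249 [[0.457 0.215 0.155]
 [0.468 0.293 0.176]
 [0.482 0.304 0.199]]
1 [0.4622 0.2925 0.1549] [0.4845 0.3029 0.1699]
-1 [0.458  0.2168 0.1529] [0.4798 0.2299 0.1697]Traceback (most recent call last):
  File "<stdin>", line 6, in <module>
    return _quantile_unchecked(
        a, q, axis, out, overwrite_input, method, keepdims, weights)
    return _ureduce(a,
                    func=_quantile_ureduce_func,
    ...<5 lines>...
                    overwrite_input=overwrite_input,
                    method=method)
    r = func(a, **kwargs)
    result = _quantile(arr,
                       quantiles=q,
    ...<2 lines>...
                       out=out,
                       weights=wgt)
    slices_having_nans = np.isnan(arr[-1, ...])
                                  ~~~^^^^^^^^^
IndexError: index -1 is out of bounds for axis 0 with size 0
```

View pics/s1c.png

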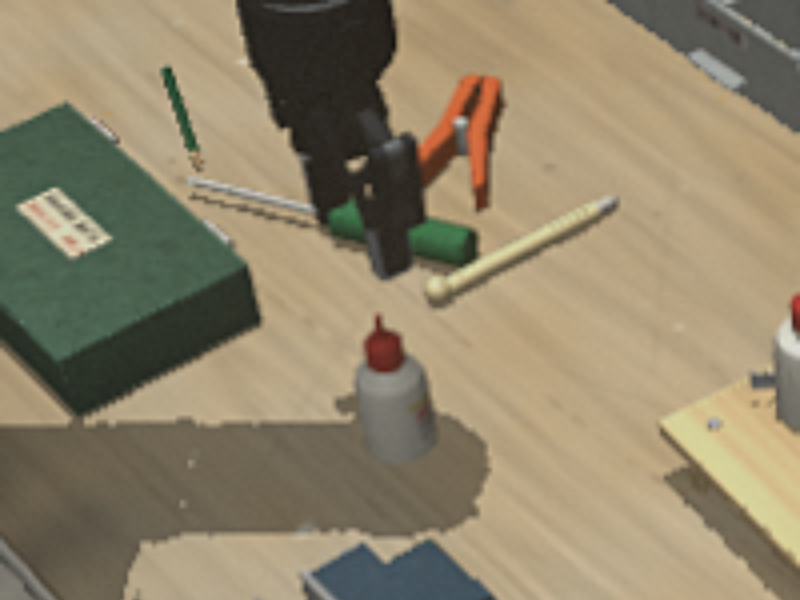

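The gripper hangs over bottle A with the fingertips about 6 mm ahead of TCP at this opening. The fingers appear about 2 mm short in x in the scene camera, so I lean on the top view. Next: descend and grasp.

```bash
python3 -m crank '{"grip":[0.064,0.064,0.064,0.064,0.064,0.03,0.03,0.03,0.03,0.03],"linear":[[0.001,0,0.03],[0.001,0,0.06],[0.001,0,0.09],[0.001,0,0.12],[0.001,0,0.12],[0.001,0,0.12],[0.001,0,0.12],[0.001,0,0.12],[0.001,0,0.12],[0.001,0,0.12]],"twist":[0,0,0,0,0,0,0,0,0,0]}' 60
python3 - <<'E'
from h import *
o=r.get_obs();print(o["tool_pos"],o["ee_rot"],o["width"],o["wrist_force"])
im,d=save("scene","s2.png"); cv2.imwrite("pics/s2c.png",cv2.resize(im[120:240,140:300],(800,600))[:,:,::-1])
E
```

```text
t: 3.45
tool_pos: [0.4753, 0.2628, 0.0419]
ee_rot: [-179.9, -0.1, -5.4]
wrist_force: [-2.0, 0.4, 6.3]
width: 0.0397
[0.47527537 0.26278022 0.0418779 ] [-1.79874432e+02 -1.01905677e-01 -5.36833037e+00] 0.03974032253509451 [-2.026328    0.42941181  6.34494887]
```

View pics/s2c.png

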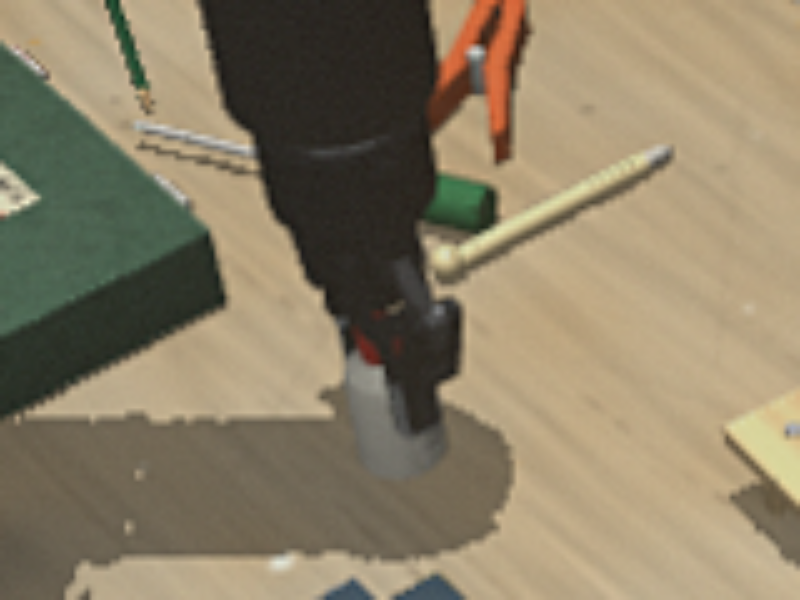

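```bash
python3 - <<'E'
from h import *
go(.5934,.0186,.13,-5.4,(.4749,.2625,.0405,-5.4))
E
```

```text
linear [ 0.1409  0.2317 -0.0895] twist 0.0
```

```bash
python3 -m crank '{"grip":[0.03,0.03,0.03,0.03,0.03,0.03,0.03,0.03,0.03,0.03],"linear":[[0,0,-0.05],[0,0,-0.09],[0.02,0.035,-0.09],[0.05,0.08,-0.09],[0.08,0.13,-0.09],[0.11,0.18,-0.09],[0.141,0.232,-0.09],[0.141,0.232,-0.09],[0.141,0.232,-0.09],[0.141,0.232,-0.09]],"twist":[0,0,0,0,0,0,0,0,0,0]}'
python3 - <<'E'
from h import *
o=r.get_obs();print(o["tool_pos"],o["ee_rot"],o["width"],o["wrist_force"])
im,d=save("scene","s3.png"); cv2.imwrite("pics/s3c.png",cv2.resize(im[110:290,230:470],(800,600))[:,:,::-1])
E
```

```text
t: 4.75
tool_pos: [0.5928, 0.0186, 0.1305]
ee_rot: [-180.0, -0.0, -5.3]
wrist_force: [-0.7, 0.1, -1.7]
width: 0.0398
[0.59276189 0.01861528 0.13051736] [-1.79983567e+02 -5.64518811e-03 -5.32747452e+00] 0.039825601457821935 [-0.74628648  0.08065025 -1.68423383]
```

View pics/s3c.png

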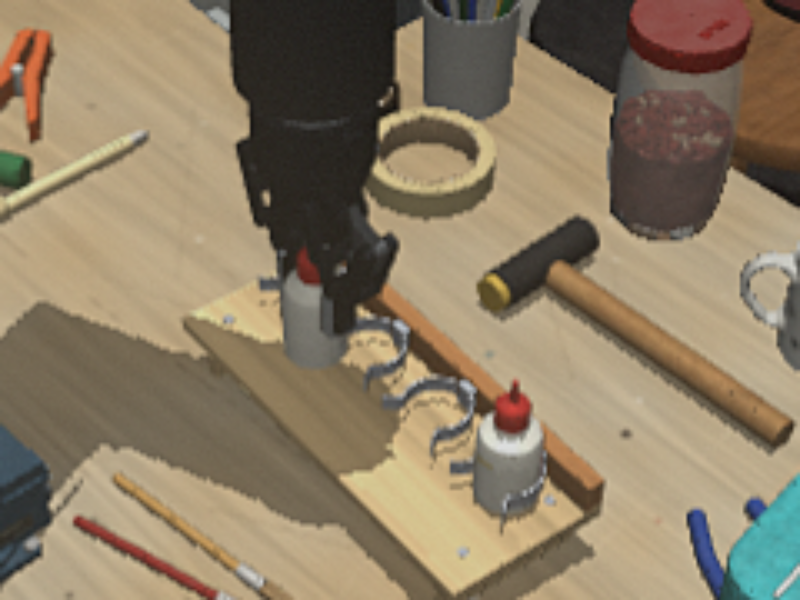

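```bash
python3 - <<'E'
from h import *
P,C=cloud("scene")
s=(np.hypot(P[:,0]-.5928,P[:,1]-.0186)<.035)&(P[:,2]>.08)&(P[:,2]<.118)&(C.min(1)>85)
Q=P[s]; print(len(Q),np.sort(Q[:,2])[:8].round(4))
for r0 in(.021,):
    f=least_squares(lambda c:np.hypot(Q[:,0]-c[0],Q[:,1]-c[1])-r0,(.593,.018),loss='soft_l1',f_scale=.001); print(f.x,np.median(abs(f.fun)))
go(.5934,.0186,.09,-5.4)
E
```

```text
151 [0.0863 0.0885 0.0897 0.0897 0.0903 0.0913 0.0916 0.0921]
[0.58955843 0.01819094] 0.001137520928282565
linear [0.0005 0.0002 0.0406] twist 0.11
```

```bash
python3 -m crank '{"grip":[0.03,0.03,0.03,0.03,0.03,0.03,0.03,0.03,0.03,0.03],"linear":[[0.0005,0,0.01],[0.0005,0,0.02],[0.0005,0,0.03],[0.0005,0,0.036],[0.0005,0,0.038],[0.0005,0,0.04],[0.0005,0,0.042],[0.0005,0,0.043],[0.0005,0,0.043],[0.0005,0,0.043]],"twist":[0,0,0,0,0,0,0,0,0,0]}'
```

```text
t: 6.1
tool_pos: [0.5937, 0.0176, 0.0874]
ee_rot: [-180.0, -0.0, -5.4]
wrist_force: [-0.3, 0.2, -2.1]
width: 0.0399
```

```bash
python3 -m crank '{"grip":[0.03,0.03,0.03,0.03,0.03,0.03,0.03,0.03,0.03,0.03],"linear":[[0,0,0.0005],[0,0,0.001],[0,0,0.001],[0,0,0.0015],[0,0,0.0015],[0,0,0.0015],[0,0,0.0015],[0,0,0.0015],[0,0,0.0015],[0,0,0.0015]],"twist":[0,0,0,0,0,0,0,0,0,0]}'
```

```text
t: 7.35
tool_pos: [0.5939, 0.0177, 0.0869]
ee_rot: [-180.0, -0.1, -5.4]
wrist_force: [-4.5, 0.1, 8.5]
width: 0.0396
```

```bash
python3 -m crank '{"grip":[0.03,0.03,0.03,0.03,0.03,0.03,0.03,0.03,0.03,0.03],"linear":[[0,0,-0.001],[0.005,-0.001,-0.001],[0.01,-0.001,-0.001],[0.015,-0.001,-0.001],[0.02,-0.001,-0.001],[0.025,-0.001,-0.001],[0.03,-0.001,-0.001],[0.035,-0.001,-0.001],[0.039,-0.001,-0.001],[0.039,-0.001,-0.001]],"twist":[0,0,0,0,0,0,0,0,0,0]}'
```

```text
t: 8.6
tool_pos: [0.6312, 0.0148, 0.0879]
ee_rot: [180.0, 0.2, -5.4]
wrist_force: [-11.1, 1.9, 17.6]
width: 0.0401
```

```bash
python3 - <<'E'
from h import *
o=r.get_obs();print(o["tool_pos"],o["ee_rot"],o["wrist_force"],o["ft_torque"])
im,d=save("scene","s4.png"); cv2.imwrite("pics/s4c.png",cv2.resize(im[150:270,270:430],(800,600),interpolation=cv2.INTER_CUBIC)[:,:,::-1])
P,C=cloud("scene")
s=(np.hypot(P[:,0]-.631,P[:,1]-.0148)<.06)&(P[:,2]>.06)&(P[:,2]<.12)&(C.max(1)<45)
print(np.sort(P[s][:,2])[:15].round(4))
E
```

```text
[0.63123278 0.01478574 0.08785433] [ 1.79954263e+02  1.50744664e-01 -5.38768559e+00] [-11.1048422    1.90017286  17.58426118] [0.91847544 4.62071604 0.01451553]
[0.086  0.0875 0.0899 0.0904 0.0928 0.0935 0.094  0.0942 0.0942 0.0954
 0.0955 0.0958 0.0961 0.097  0.0971]
```

View pics/s4c.png

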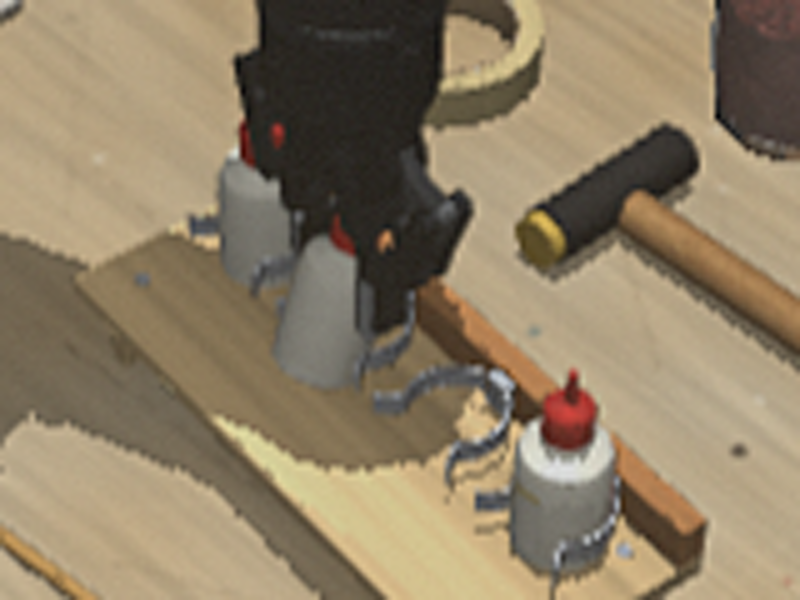

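The picture shows bottle A pivoted between the pads: its base lags and it leans towards the rear, because the jaws are along the row. I'll back off, release, and regrip with the jaws along the rack's x, front and rear. Flat pads then resist the tilt and push positively.

```bash
python3 -m crank '{"grip":[0.03,0.03,0.03,0.03,0.03,0.03,0.03,0.03,0.03,0.03],"linear":[[-0.005,0,0],[-0.01,0,0],[-0.015,0,0],[-0.02,0,0],[-0.025,0,0],[-0.03,0,0],[-0.036,0,0],[-0.036,0,0],[-0.036,0,0],[-0.036,0,0]],"twist":[0,0,0,0,0,0,0,0,0,0]}'
python3 - <<'E'
from h import *
o=r.get_obs();print(o["joint_pos"].round(1),o["ft_torque"])
im,d=save("scene","s5.png"); cv2.imwrite("pics/s5c.png",cv2.resize(im[150:270,270:430],(800,600),interpolation=cv2.INTER_CUBIC)[:,:,::-1])
E
```

```text
t: 9.95
tool_pos: [0.5981, 0.0188, 0.0878]
ee_rot: [-179.9, -0.2, -5.4]
wrist_force: [1.2, 1.0, 7.3]
width: 0.0397
[ 20.5  21.4 -20.3   0.  -48.1  64.1] [ 0.46892513 -0.271987   -0.01194784]
```

View pics/s5c.png

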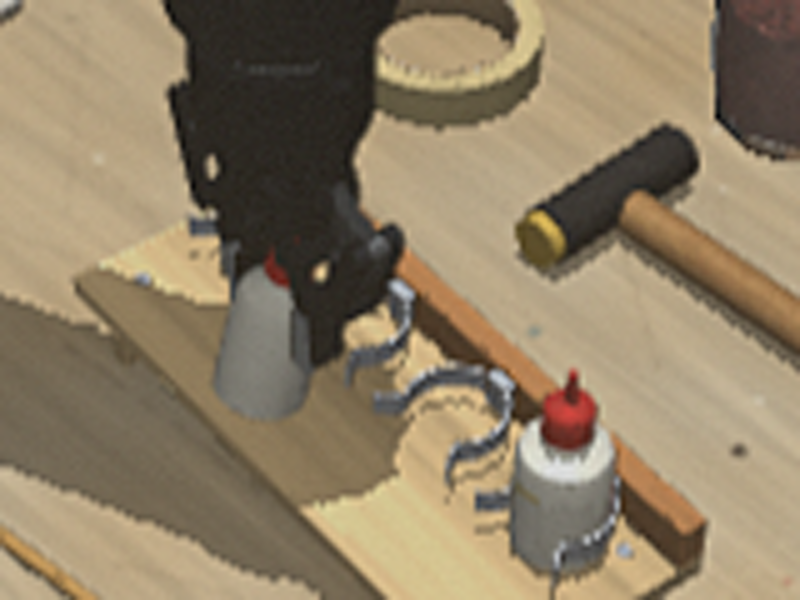

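```bash
python3 -m crank '{"grip":[0.045,0.05,0.056,0.064,0.064,0.064,0.064,0.064,0.064,0.064],"linear":[[0,0,0],[0,0,0],[0,0,0],[0,0,0],[0,0,-0.01],[0,0,-0.03],[0,0,-0.05],[0,0,-0.08],[0,0,-0.09],[0,0,-0.09]],"twist":[0,0,0,0,0,0,0,0,0,0]}' 
python3 - <<'E'
from h import *
im,d=save("scene","s6.png"); cv2.imwrite("pics/s6c.png",cv2.resize(im[150:270,270:430],(800,600),interpolation=cv2.INTER_CUBIC)[:,:,::-1])
E
```

```text
t: 11.25
tool_pos: [0.597, 0.0185, 0.1777]
ee_rot: [-179.9, -0.1, -5.4]
wrist_force: [-0.4, -0.4, -1.2]
width: 0.0642
```

View pics/s6c.png

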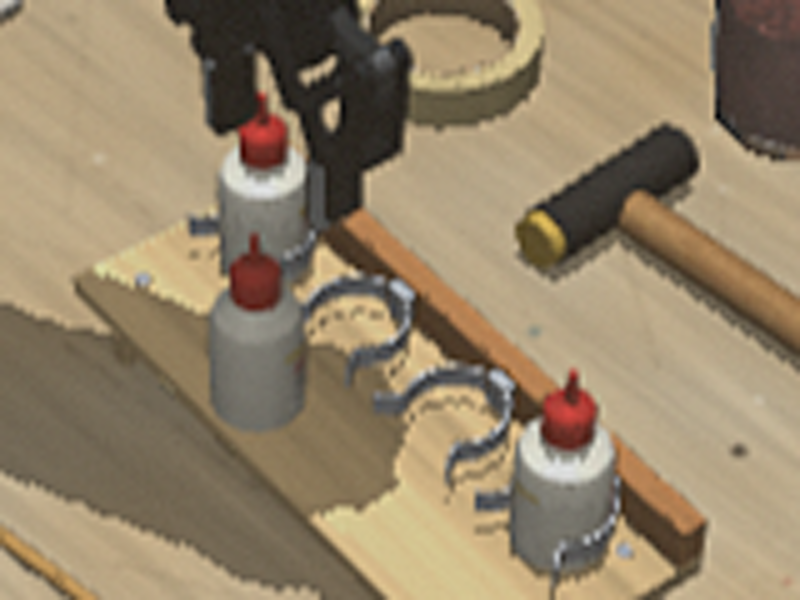

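Bottle A stands upright again on the front of the shelf, at about crop (255,380). Now I measure it and turn the gripper by 90°.

```bash
python3 - <<'E'
from h import *
for n in("scene","top"):
    P,C=cloud(n); print(n,axis(P,C,np.array([.588,.019]),.045), axis(P,C,np.array([.6448,.084]),.045))
print(r.get_obs()["tool_pos"])
E
```

```text
scene [(139, array([0.5805, 0.0188]), 1.0), (88, array([0.581 , 0.0194]), 1.8)] [(117, array([0.642 , 0.0844]), 1.0), (73, array([0.644 , 0.0859]), 1.2)]
top [(39, array([0.5833, 0.0185]), 0.1), (99, array([0.5844, 0.019 ]), 2.2)] [(3, None), (0, None)]
[0.59606351 0.0182229  0.1757542 ]
```

```bash
python3 -m crank '{"grip":[0.064,0.064,0.064,0.064,0.064,0.064,0.064,0.064,0.064,0.064],"linear":[[0,0,0],[0,0,0],[0,0,0],[0,0,0],[0,0,0],[0,0,0],[0,0,0],[0,0,0],[0,0,0],[0,0,0]],"twist":[10,20,30,40,50,60,70,80,90,90]}'
```

```text
t: 12.65
tool_pos: [0.5963, 0.0182, 0.1757]
ee_rot: [179.9, -0.0, -95.3]
wrist_force: [0.3, 0.9, 0.3]
width: 0.0642
```

```bash
python3 - <<'E'
from h import *
go(.5833,.0188,.0868,-95.4,(.5961,.0182,.1757,-95.4))
E
```

```text
linear [0.0006 0.0128 0.0889] twist 0.0
```

```bash
python3 -m crank '{"grip":[0.064,0.064,0.064,0.064,0.064,0.03,0.03,0.03,0.03,0.03],"linear":[[0.0006,0.0128,0],[0.0006,0.0128,0.03],[0.0006,0.0128,0.06],[0.0006,0.0128,0.088],[0.0006,0.0128,0.088],[0.0006,0.0128,0.088],[0.0006,0.0128,0.088],[0.0006,0.0128,0.088],[0.0006,0.0128,0.088],[0.0006,0.0128,0.088]],"twist":[0,0,0,0,0,0,0,0,0,0]}' 100
python3 - <<'E'
from h import *
go(.6382,.0144,.0868,-95.4)
E
```

```text
t: 13.9
tool_pos: [0.5845, 0.0191, 0.0907]
ee_rot: [-179.9, 0.0, -95.3]
wrist_force: [-1.8, 0.4, 7.5]
width: 0.0386
linear [-0.0003 -0.0539  0.0039] twist 0.05
```

```bash
python3 -m crank '{"grip":[0.03,0.03,0.03,0.03,0.03,0.03,0.03,0.03,0.03,0.03],"linear":[[0,0,-0.001],[0,0,-0.0015],[0,-0.005,-0.0015],[0,-0.01,-0.0015],[0,-0.015,-0.0015],[0,-0.02,-0.0015],[0,-0.024,-0.0015],[0,-0.024,-0.0015],[0,-0.024,-0.0015],[0,-0.024,-0.0015]],"twist":[0,0,0,0,0,0,0,0,0,0]}'
```

```text
t: 15.15
tool_pos: [0.608, 0.0165, 0.0908]
ee_rot: [180.0, -0.0, -95.4]
wrist_force: [-2.5, 0.0, 5.7]
width: 0.038
```

```bash
python3 -m crank '{"grip":[0.03,0.03,0.03,0.03,0.03,0.03,0.03,0.03,0.03,0.03],"linear":[[0,-0.003,-0.0005],[0,-0.006,-0.0005],[0,-0.009,-0.0005],[0,-0.012,-0.0005],[0,-0.015,-0.0005],[0,-0.017,-0.0005],[0,-0.019,-0.0005],[0,-0.021,-0.0005],[0,-0.021,-0.0005],[0,-0.021,-0.0005]],"twist":[0,0,0,0,0,0,0,0,0,0]}'
python3 - <<'E'
from h import *
im,d=save("scene","s7.png"); cv2.imwrite("pics/s7c.png",cv2.resize(im[150:270,270:430],(800,600),interpolation=cv2.INTER_CUBIC)[:,:,::-1])
E
```

```text
t: 16.4
tool_pos: [0.6255, 0.015, 0.0908]
ee_rot: [179.7, -0.0, -95.4]
wrist_force: [-14.7, 6.2, 14.7]
width: 0.0385
```

View pics/s7c.png

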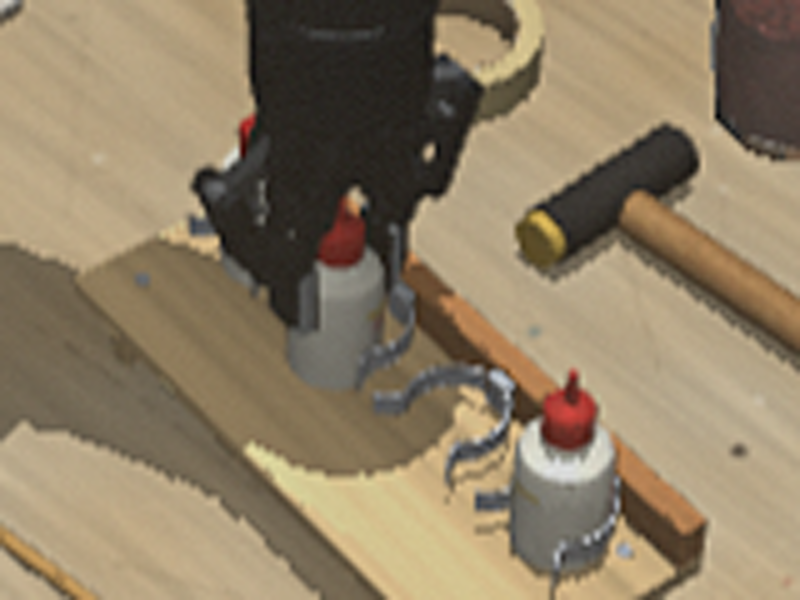

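```bash
python3 -m crank '{"grip":[0.03,0.03,0.03,0.03,0.03,0.03,0.03,0.03,0.03,0.03],"linear":[[-0.001,-0.002,-0.0005],[-0.001,-0.004,-0.0005],[-0.001,-0.006,-0.0005],[-0.001,-0.008,-0.0005],[-0.001,-0.01,-0.0005],[-0.001,-0.012,-0.0005],[-0.001,-0.013,-0.0005],[-0.001,-0.014,-0.0005],[-0.001,-0.014,-0.0005],[-0.001,-0.014,-0.0005]],"twist":[0,0,0,0,0,0,0,0,0,0]}'
```

```text
t: 17.7
tool_pos: [0.6394, 0.0144, 0.0909]
ee_rot: [179.7, -0.0, -95.4]
wrist_force: [-12.1, 2.9, 8.5]
width: 0.0382
```

```bash
python3 -m crank '{"grip":[0.03,0.03,0.03,0.03,0.03,0.03,0.03,0.03,0.03,0.03],"linear":[[0,-0.001,0],[0,-0.002,0],[0,-0.003,0],[0,-0.003,0],[0,-0.003,0],[0,-0.003,0],[0,-0.003,0],[0,-0.003,0],[0,-0.003,0],[0,-0.003,0]],"twist":[0,0,0,0,0,0,0,0,0,0]}'
python3 - <<'E'
from h import *
im,d=save("scene","s8.png"); cv2.imwrite("pics/s8c.png",cv2.resize(im[150:270,270:430],(800,600),interpolation=cv2.INTER_CUBIC)[:,:,::-1])
im,d=save("top","t8.png"); cv2.imwrite("pics/t8c.png",cv2.resize(im[140:260,220:400],(780,520),interpolation=cv2.INTER_CUBIC)[:,:,::-1])
E
```

```text
t: 18.95
tool_pos: [0.6397, 0.0143, 0.0909]
ee_rot: [179.4, -0.1, -95.4]
wrist_force: [-21.8, 7.3, 15.6]
width: 0.0384
```

View pics/s8c.png

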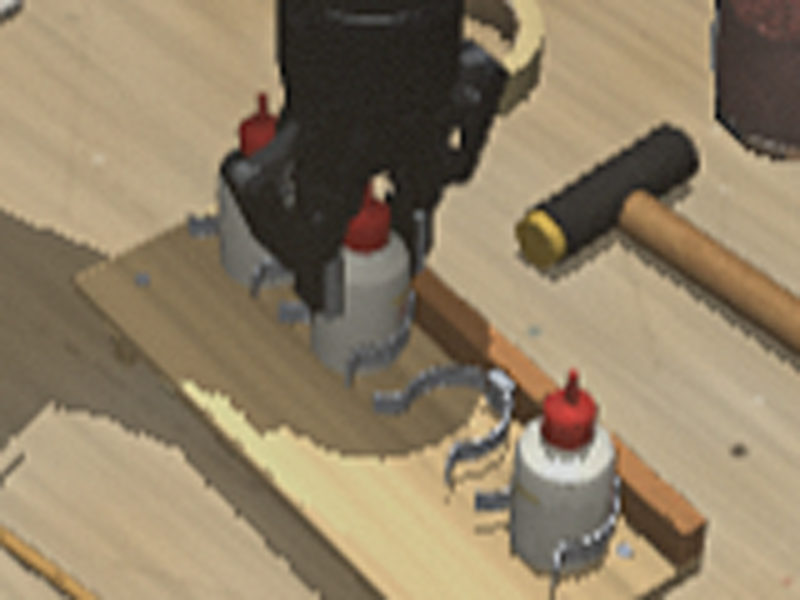

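Motion has stopped (0.3 mm more for 10 N), so the bottle is against the foot. The crop shows it between the arms in line with its neighbours. Next I unload it vertically and start the pull.

```bash
python3 -m crank '{"grip":[0.03,0.03,0.03,0.03,0.03,0.03,0.03,0.03,0.03,0.03],"linear":[[-0.0005,0.001,0],[-0.0005,0.002,-0.0005],[-0.0005,0.003,-0.001],[-0.0005,0.004,-0.001],[-0.0005,0.005,-0.001],[-0.0005,0.005,-0.001],[-0.0005,0.005,-0.001],[-0.0005,0.005,-0.001],[-0.0005,0.005,-0.001],[-0.0005,0.005,-0.001]],"twist":[0,0,0,0,0,0,0,0,0,0]}'
```

```text
t: 20.3
tool_pos: [0.6393, 0.0148, 0.0914]
ee_rot: [179.8, -0.0, -95.4]
wrist_force: [-4.9, 0.2, -4.5]
width: 0.0384
```

```bash
python3 -m crank '{"grip":[0.03,0.03,0.03,0.03,0.03,0.03,0.03,0.03,0.03,0.03],"linear":[[0,0.0005,0.0002],[0,0.001,0.0002],[0,0.0015,0.0002],[0,0.002,0.0002],[0,0.0025,0.0002],[0,0.003,0.0002],[0,0.003,0.0002],[0,0.003,0.0002],[0,0.003,0.0002],[0,0.003,0.0002]],"twist":[0,0,0,0,0,0,0,0,0,0]}'
```

```text
t: 21.55
tool_pos: [0.6383, 0.0155, 0.0923]
ee_rot: [-179.9, 0.0, -95.4]
wrist_force: [0.5, -1.9, -1.6]
width: 0.0385
```

```bash
python3 -m crank '{"grip":[0.03,0.03,0.03,0.03,0.03,0.03,0.03,0.03,0.03,0.03],"linear":[[0,0.0005,0],[0,0.001,0],[0,0.0015,0],[0,0.002,0],[0,0.0025,0],[0,0.003,0],[0,0.003,0],[0,0.003,0],[0,0.003,0],[0,0.003,0]],"twist":[0,0,0,0,0,0,0,0,0,0]}'
```

```text
t: 22.8
tool_pos: [0.6361, 0.0156, 0.0926]
ee_rot: [-179.9, 0.0, -95.4]
wrist_force: [4.6, -4.5, -3.0]
width: 0.0383
```

```bash
python3 -m crank '{"grip":[0.03,0.03,0.03,0.03,0.03,0.03,0.03,0.03,0.03,0.03],"linear":[[0.0005,0.0003,0],[0.0005,0.0006,0],[0.0008,0.0008,0],[0.0008,0.0008,0],[0.0008,0.0008,0],[0.0008,0.0008,0],[0.0008,0.0008,0],[0.0008,0.0008,0],[0.0008,0.0008,0],[0.0008,0.0008,0]],"twist":[0,0,0,0,0,0,0,0,0,0]}'
```

```text
t: 24.05
tool_pos: [0.6358, 0.0153, 0.0928]
ee_rot: [-179.8, 0.1, -95.4]
wrist_force: [6.3, -2.9, -2.4]
width: 0.0383
```

The bottle held 6.5 N along the rack and shifted about 3–4 mm, with no bearing down. Next: ease back, release, rise.

```bash
python3 -m crank '{"grip":[0.03,0.03,0.03,0.045,0.055,0.062,0.062,0.062,0.062,0.062],"linear":[[0,-0.002,0.0005],[0,-0.004,0.001],[0,-0.004,0.001],[0,-0.004,0.0],[0,-0.004,0],[0,-0.004,0],[0,-0.004,-0.02],[0,-0.004,-0.05],[0,-0.004,-0.085],[0,-0.004,-0.085]],"twist":[0,0,0,0,0,0,0,0,0,0]}'
python3 - <<'E'
from h import *
im,d=save("scene","s9.png"); cv2.imwrite("pics/s9c.png",cv2.resize(im[150:270,270:430],(800,600),interpolation=cv2.INTER_CUBIC)[:,:,::-1])
for n in("scene","top"):
    P,C=cloud(n); print(n,[axis(P,C,np.array(b),.045) for b in ((.6382,.0144),(.6448,.084),(.6251,-.1247))])
go(.4724,-.228,.177,-95.4)
E
```

```text
t: 25.3
tool_pos: [0.6397, 0.0149, 0.1805]
ee_rot: [-179.7, 0.1, -95.4]
wrist_force: [-1.0, 0.6, -1.0]
width: 0.0619
scene [[(136, array([0.6344, 0.0144]), 0.9), (90, array([0.6345, 0.015 ]), 1.5)], [(132, array([0.6418, 0.0839]), 1.0), (44, array([0.6443, 0.0836]), 1.3)], [(149, array([ 0.6225, -0.1249]), 0.7), (95, array([ 0.6227, -0.1248]), 1.5)]]
top [[(18, array([0.6377, 0.0132]), 0.2), (2, None)], [(61, array([0.6451, 0.0835]), 0.2), (101, array([0.6453, 0.0835]), 1.9)], [(67, array([ 0.6254, -0.1255]), 0.4), (94, array([ 0.6251, -0.1258]), 1.6)]]
linear [ 0.257   0.1414 -0.0005] twist -0.01
```

View pics/s9c.png

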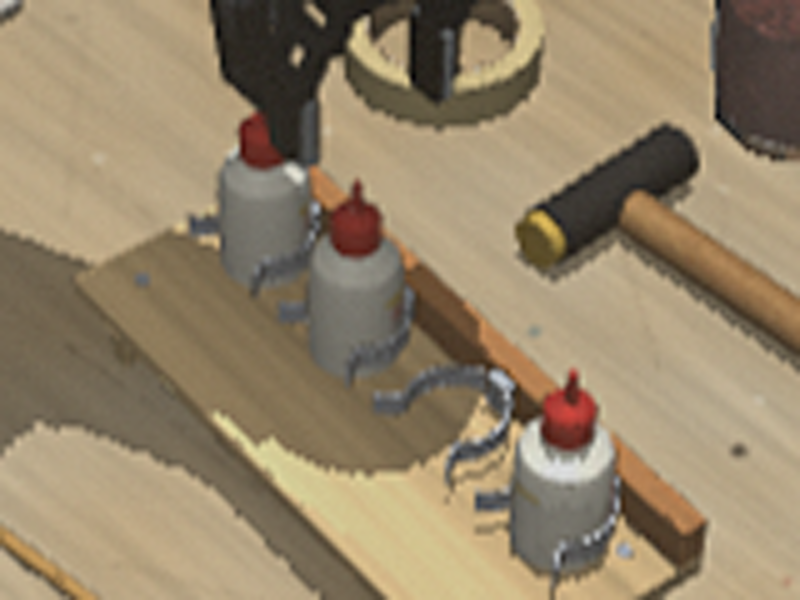

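Bottle A now stands in line with the kept ones (within 1 mm of clip 2 by both cameras). On to bottle B, keeping the jaws along the rack's x.

```bash
python3 -m crank '{"grip":[0.064,0.064,0.064,0.064,0.064,0.064,0.064,0.064,0.064,0.064],"linear":[[0.04,0.02,0],[0.08,0.04,0],[0.12,0.06,0],[0.16,0.085,0],[0.2,0.11,0],[0.24,0.13,0],[0.257,0.1414,0],[0.257,0.1414,0.02],[0.257,0.1414,0.02],[0.257,0.1414,0.02]],"twist":[0,0,0,0,0,0,0,0,0,0]}'
python3 - <<'E'
from h import *
im,d=save("scene","s10.png"); cv2.imwrite("pics/s10c.png",cv2.resize(im[240:420,260:500],(800,600),interpolation=cv2.INTER_CUBIC)[:,:,::-1])
P,C=cloud("scene"); print(axis(P,C,np.array([.470,-.229]),0))
go(.4724,-.228,.041,-95.4)
E
```

```text
t: 26.7
tool_pos: [0.4734, -0.2278, 0.1572]
ee_rot: [180.0, -0.0, -95.4]
wrist_force: [0.3, 0.2, 0.6]
width: 0.0638
[(144, array([ 0.4697, -0.2277]), 0.6), (111, array([ 0.4703, -0.227 ]), 1.4)]
linear [0.0004 0.0012 0.1166] twist 0.05
```

View pics/s10c.png

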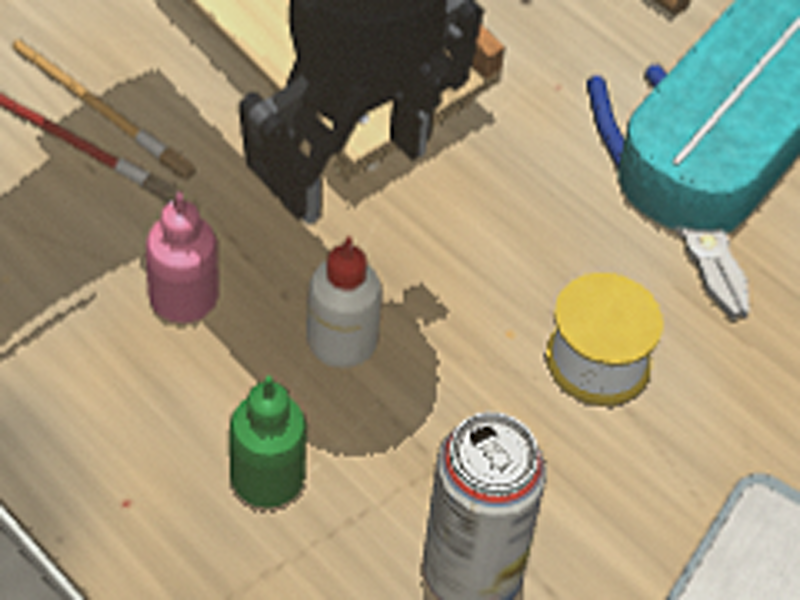

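The gripper is over bottle B (white, red cap, crop (345,310)), with pink and green clear of it. Descend and grip.

```bash
python3 -m crank '{"grip":[0.064,0.064,0.064,0.064,0.064,0.03,0.03,0.03,0.03,0.03],"linear":[[0,0.001,0.03],[0,0.001,0.06],[0,0.001,0.09],[0,0.001,0.116],[0,0.001,0.116],[0,0.001,0.116],[0,0.001,0.116],[0,0.001,0.115],[0,0.001,0.114],[0,0.001,0.114]],"twist":[0,0,0,0,0,0,0,0,0,0]}' 100
python3 - <<'E'
from h import *
# 45 mm in front of clip3 (robot frame)
go(.6317-.0448,-.0551+.0042,.14,-95.4)
E
```

```text
t: 28.05
tool_pos: [0.4721, -0.228, 0.0434]
ee_rot: [-180.0, 0.0, -95.4]
wrist_force: [-0.6, -0.2, -2.7]
width: 0.0389
linear [-0.1871 -0.0976 -0.0966] twist -0.0
```

```bash
python3 -m crank '{"grip":[0.03,0.03,0.03,0.03,0.03,0.03,0.03,0.03,0.03,0.03],"linear":[[0,0,-0.05],[0,0,-0.097],[-0.03,-0.015,-0.097],[-0.07,-0.035,-0.097],[-0.11,-0.055,-0.097],[-0.15,-0.078,-0.097],[-0.187,-0.0976,-0.097],[-0.187,-0.0976,-0.097],[-0.187,-0.0976,-0.097],[-0.187,-0.0976,-0.097]],"twist":[0,0,0,0,0,0,0,0,0,0]}'
python3 - <<'E'
from h import *
im,d=save("scene","s11.png"); cv2.imwrite("pics/s11c.png",cv2.resize(im[110:290,230:470],(800,600),interpolation=cv2.INTER_CUBIC)[:,:,::-1])
go(.6329-.0448,-.0549+.0042,.0886,-95.4)
E
```

```text
t: 29.3
tool_pos: [0.5862, -0.0516, 0.1401]
ee_rot: [180.0, -0.0, -95.4]
wrist_force: [-0.7, 0.3, -1.5]
width: 0.0386
linear [-0.0012 -0.0017  0.0515] twist -0.05
```

View pics/s11c.png

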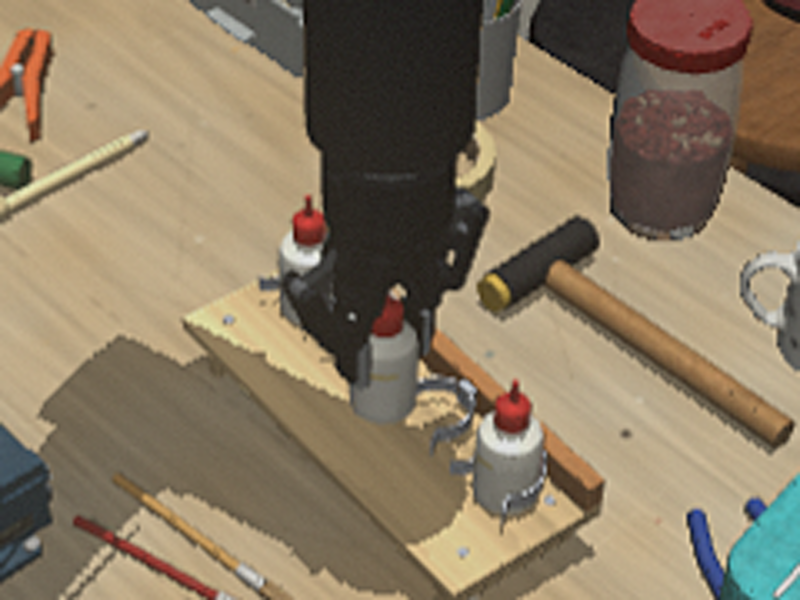

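Bottle B hangs upright in front of clip 3. Lower it to the shelf.

```bash
python3 -m crank '{"grip":[0.03,0.03,0.03,0.03,0.03,0.03,0.03,0.03,0.03,0.03],"linear":[[-0.001,0,0.012],[-0.001,0,0.024],[-0.001,0,0.036],[-0.001,0,0.045],[-0.001,0,0.048],[-0.001,0,0.05],[-0.001,0,0.0515],[-0.001,0,0.052],[-0.001,0,0.052],[-0.001,0,0.052]],"twist":[0,0,0,0,0,0,0,0,0,0]}'
```

```text
t: 30.6
tool_pos: [0.587, -0.0499, 0.0883]
ee_rot: [-180.0, 0.0, -95.4]
wrist_force: [0.3, -0.4, -1.8]
width: 0.0389
```

```bash
python3 -m crank '{"grip":[0.03,0.03,0.03,0.03,0.03,0.03,0.03,0.03,0.03,0.03],"linear":[[0,0,0.0005],[0,0,0.001],[0,0,0.001],[0.0005,-0.005,0.001],[0.0005,-0.01,0.001],[0.0005,-0.015,0.001],[0.0005,-0.018,0.001],[0.0005,-0.018,0.001],[0.0005,-0.018,0.001],[0.0005,-0.018,0.001]],"twist":[0,0,0,0,0,0,0,0,0,0]}'
```

```text
t: 31.85
tool_pos: [0.6043, -0.0524, 0.088]
ee_rot: [180.0, -0.0, -95.4]
wrist_force: [-4.3, 0.3, 7.7]
width: 0.039
```

```bash
python3 -m crank '{"grip":[0.03,0.03,0.03,0.03,0.03,0.03,0.03,0.03,0.03,0.03],"linear":[[0,-0.003,-0.0005],[0,-0.006,-0.0005],[0,-0.009,-0.0005],[0,-0.012,-0.0005],[0,-0.014,-0.0005],[0,-0.016,-0.0005],[0,-0.018,-0.0005],[0,-0.018,-0.0005],[0,-0.018,-0.0005],[0,-0.018,-0.0005]],"twist":[0,0,0,0,0,0,0,0,0,0]}'
```

```text
t: 33.1
tool_pos: [0.6176, -0.0543, 0.0881]
ee_rot: [179.5, -0.1, -95.4]
wrist_force: [-18.4, 3.4, 19.2]
width: 0.0384
```

```bash
python3 -m crank '{"grip":[0.03,0.03,0.03,0.03,0.03,0.03,0.03,0.03,0.03,0.03],"linear":[[0,-0.002,-0.0007],[0,-0.004,-0.0007],[0,-0.006,-0.0007],[0,-0.008,-0.0007],[0,-0.01,-0.0007],[0,-0.012,-0.0007],[0,-0.014,-0.0007],[0,-0.015,-0.0007],[0,-0.015,-0.0007],[0,-0.015,-0.0007]],"twist":[0,0,0,0,0,0,0,0,0,0]}'
```

```text
t: 34.35
tool_pos: [0.6325, -0.0552, 0.0881]
ee_rot: [179.5, -0.1, -95.4]
wrist_force: [-17.4, 5.2, 15.0]
width: 0.0386
```

```bash
python3 -m crank '{"grip":[0.03,0.03,0.03,0.03,0.03,0.03,0.03,0.03,0.03,0.03],"linear":[[0,-0.001,0],[0,-0.002,0],[0,-0.0025,0],[0,-0.0025,0],[0,-0.0025,0],[0,-0.0025,0],[0,-0.0025,0],[0,-0.0025,0],[0,-0.0025,0],[0,-0.0025,0]],"twist":[0,0,0,0,0,0,0,0,0,0]}'
python3 - <<'E'
from h import *
im,d=save("scene","s12.png"); cv2.imwrite("pics/s12c.png",cv2.resize(im[150:270,290:450],(800,600),interpolation=cv2.INTER_CUBIC)[:,:,::-1])
E
```

```text
t: 35.6
tool_pos: [0.6328, -0.0553, 0.0881]
ee_rot: [179.2, -0.1, -95.4]
wrist_force: [-25.3, 7.7, 21.3]
width: 0.0384
```

View pics/s12c.png

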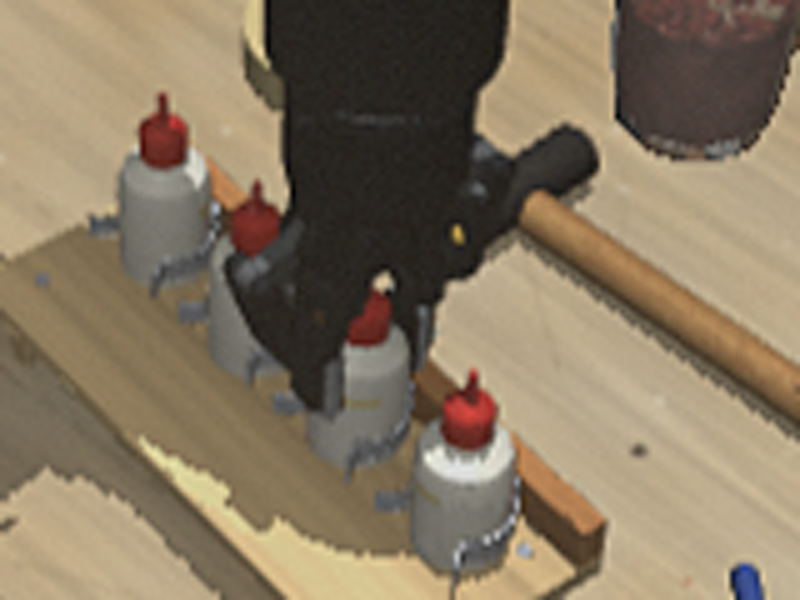

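B is against its stop in clip 3 (0.3 mm more for 8 N) and stands in line. Now unload and pull.

```bash
python3 -m crank '{"grip":[0.03,0.03,0.03,0.03,0.03,0.03,0.03,0.03,0.03,0.03],"linear":[[0,0.001,0],[0,0.002,-0.0003],[0,0.003,-0.0006],[0,0.004,-0.0008],[0,0.005,-0.0008],[0,0.0055,-0.0008],[0,0.0055,-0.0008],[0,0.0055,-0.0008],[0,0.0055,-0.0008],[0,0.0055,-0.0008]],"twist":[0,0,0,0,0,0,0,0,0,0]}'
```

```text
t: 36.9
tool_pos: [0.6323, -0.0551, 0.0882]
ee_rot: [179.7, -0.0, -95.4]
wrist_force: [-6.4, -0.3, 1.3]
width: 0.0386
```

```bash
python3 -m crank '{"grip":[0.03,0.03,0.03,0.03,0.03,0.03,0.03,0.03,0.03,0.03],"linear":[[0,0.0005,-0.0002],[0,0.001,-0.0003],[0,0.0015,-0.0003],[0,0.002,-0.0003],[0,0.0025,-0.0003],[0,0.003,-0.0003],[0,0.003,-0.0003],[0,0.003,-0.0003],[0,0.003,-0.0003],[0,0.003,-0.0003]],"twist":[0,0,0,0,0,0,0,0,0,0]}'
```

```text
t: 38.15
tool_pos: [0.6319, -0.0546, 0.0896]
ee_rot: [-180.0, 0.0, -95.4]
wrist_force: [-2.0, -2.3, -2.6]
width: 0.0388
```

```bash
python3 -m crank '{"grip":[0.03,0.03,0.03,0.03,0.03,0.03,0.03,0.03,0.03,0.03],"linear":[[0.0005,0.0005,0],[0.0005,0.001,0],[0.0005,0.0015,0],[0.0005,0.002,0],[0.0005,0.0025,0],[0.0005,0.003,0],[0.0005,0.0035,0],[0.0005,0.0035,0],[0.0005,0.0035,0],[0.0005,0.0035,0]],"twist":[0,0,0,0,0,0,0,0,0,0]}'
```

```text
t: 39.4
tool_pos: [0.6291, -0.0548, 0.0898]
ee_rot: [-179.9, 0.0, -95.4]
wrist_force: [4.8, -1.6, -3.2]
width: 0.0386
```

```bash
python3 -m crank '{"grip":[0.03,0.03,0.03,0.03,0.03,0.03,0.03,0.03,0.03,0.03],"linear":[[0.0002,0.0003,0],[0.0002,0.0006,0],[0.0002,0.0008,0],[0.0002,0.0008,0],[0.0002,0.0008,0],[0.0002,0.0008,0],[0.0002,0.0008,0],[0.0002,0.0008,0],[0.0002,0.0008,0],[0.0002,0.0008,0]],"twist":[0,0,0,0,0,0,0,0,0,0]}'
```

```text
t: 40.65
tool_pos: [0.6289, -0.0548, 0.09]
ee_rot: [-179.8, 0.0, -95.4]
wrist_force: [6.5, -2.6, -1.7]
width: 0.0384
```

B held 6.7 N with a shift of about 3–4 mm. Ease back, release, rise and withdraw.

```bash
python3 -m crank '{"grip":[0.03,0.03,0.03,0.045,0.055,0.062,0.062,0.062,0.062,0.062],"linear":[[0,-0.002,0.0005],[0,-0.004,0.001],[0,-0.004,0.001],[0,-0.004,0.0],[0,-0.004,0],[0,-0.004,0],[0,-0.004,-0.02],[0,-0.004,-0.05],[0,-0.004,-0.085],[0,-0.004,-0.085]],"twist":[0,0,0,0,0,0,0,0,0,0]}'
python3 -m crank '{"grip":[0.062,0.062,0.062,0.062,0.062,0.062,0.062,0.062,0.062,0.062],"linear":[[0,0.02,-0.02],[0,0.06,-0.05],[0,0.1,-0.05],[0,0.14,-0.05],[0,0.16,-0.05],[0,0.16,-0.05],[0,0.16,-0.05],[0,0.16,-0.05],[0,0.16,-0.05],[0,0.16,-0.05]],"twist":[0,0,0,0,0,0,0,0,0,0]}'
python3 - <<'E'
from h import *
im,d=save("scene","s13.png"); cv2.imwrite("pics/s13c.png",cv2.resize(im[140:300,270:430],(600,600),interpolation=cv2.INTER_CUBIC)[:,:,::-1])
for n in("scene","top"):
    P,C=cloud(n)
    for b in ((.6448,.084),(.6382,.0144),(.6317,-.0551),(.6251,-.1247)): print(n,axis(P,C,np.array(b)+[-.001,0],.045))
E
```

```text
t: 41.9
tool_pos: [0.6331, -0.0552, 0.1778]
ee_rot: [-179.7, 0.1, -95.4]
wrist_force: [0.9, -0.3, 0.0]
width: 0.0622
t: 43.15
tool_pos: [0.4721, -0.0404, 0.2241]
ee_rot: [180.0, -0.0, -95.4]
wrist_force: [0.3, 0.2, 0.8]
width: 0.062
scene [(101, array([0.6419, 0.0835]), 1.0), (0, None)]
scene [(137, array([0.6345, 0.0143]), 0.9), (84, array([0.6349, 0.015 ]), 1.7)]
scene [(139, array([ 0.6274, -0.0556]), 0.9), (91, array([ 0.6281, -0.0546]), 1.7)]
scene [(151, array([ 0.6225, -0.1248]), 0.9), (95, array([ 0.6232, -0.1248]), 1.6)]
top [(56, array([0.6449, 0.0834]), 0.2), (101, array([0.6457, 0.0839]), 1.9)]
top [(28, array([0.6376, 0.0144]), 0.4), (101, array([0.6378, 0.014 ]), 1.9)]
top [(0, None), (0, None)]
top [(0, None), (0, None)]
```

View pics/s13c.png

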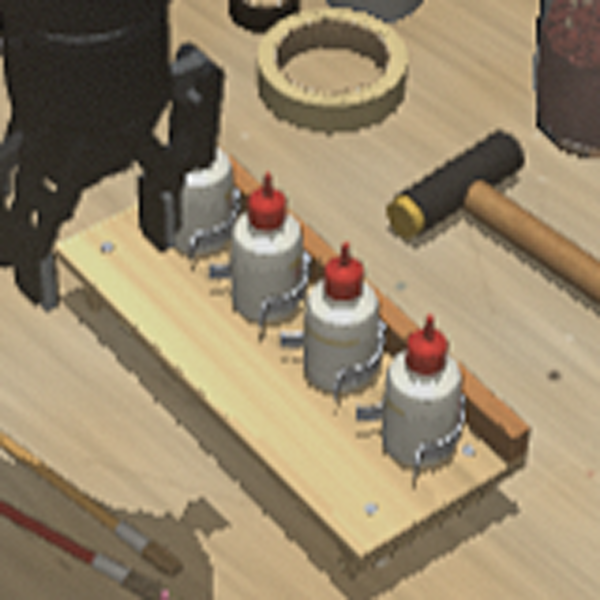

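All four stand in line, but B fits about 1.6 mm short of the line in x. I clear the top camera's view to check that.

```bash
python3 -m crank '{"grip":[0.062,0.062,0.062,0.062,0.062,0.062,0.062,0.062,0.062,0.062],"linear":[[0.05,0,0],[0.1,0,0],[0.15,0,0],[0.2,0,0],[0.25,0,0],[0.25,0,0],[0.25,0,0],[0.25,0,0],[0.25,0,0],[0.25,0,0]],"twist":[0,0,0,0,0,0,0,0,0,0]}'
python3 - <<'E'
from h import *
im,d=save("top","t14.png"); cv2.imwrite("pics/t14c.png",cv2.resize(im[140:260,220:400],(780,520),interpolation=cv2.INTER_CUBIC)[:,:,::-1])
u=np.array([.0197,.2087]);u/=np.hypot(*u); nx=np.array([u[1],-u[0]])
for n in("scene","top"):
    acc=[]
    for k in range(4):
        P,C=cloud(n)
        acc.append([axis(P,C,np.array(b)+[-.001,0],.045)[0][1] for b in ((.6448,.084),(.6382,.0144),(.6317,-.0551),(.6251,-.1247))])
    A=np.mean(acc,0); print(n,A.round(4).tolist()); 
    e=A[0]-A[3]; e/=np.hypot(*e); nn=np.array([e[1],-e[0]]); print("mm behind line",((A-A[0])@nn*1e3).round(2),"along",((A[0]-A)@e*1e3).round(2))
E
```

```text
t: 44.55
tool_pos: [0.4488, -0.2886, 0.2246]
ee_rot: [-180.0, -0.0, -95.3]
wrist_force: [-0.8, -0.2, 0.7]
width: 0.0621Traceback (most recent call last):
  File "<stdin>", line 9, in <module>
    return _methods._mean(a, axis=axis, dtype=dtype,
           ~~~~~~~~~~~~~~^^^^^^^^^^^^^^^^^^^^^^^^^^^
                          out=out, **kwargs)
                          ^^^^^^^^^^^^^^^^^^
    arr = asanyarray(a)
ValueError: setting an array element with a sequence. The requested array has an inhomogeneous shape after 2 dimensions. The detected shape was (4, 4) + inhomogeneous part.
```

View pics/t14c.png

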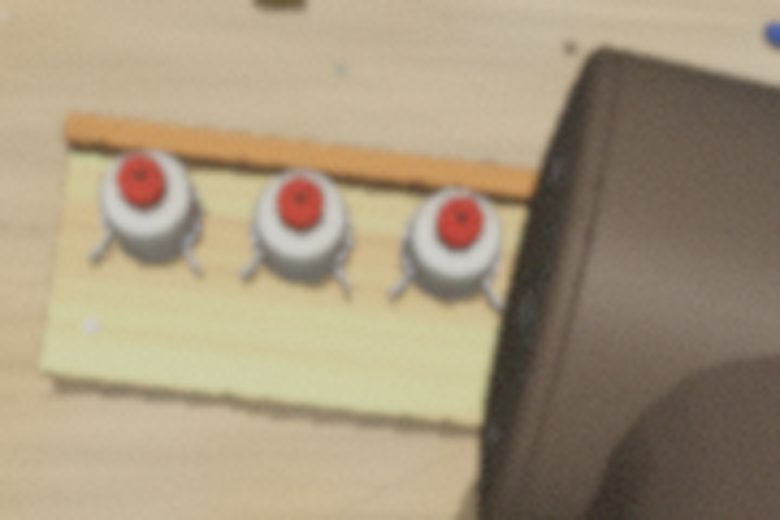

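```bash
python3 - <<'E'
from h import *
P,C=cloud("top")
print([axis(P,C,np.array(b)+[-.001,0],.045) for b in ((.6448,.084),(.6382,.0144),(.6317,-.0551))])
# image based: scene gap
E
```

```text
[[(58, array([0.6449, 0.0835]), 0.2), (97, array([0.6448, 0.0836]), 2.0)], [(49, array([0.637 , 0.0139]), 0.2), (96, array([0.6376, 0.0141]), 1.9)], [(56, array([ 0.6305, -0.0559]), 0.3), (102, array([ 0.6311, -0.0561]), 1.8)]]
```

```bash
python3 - <<'E'
from h import *
print(r.get_obs()["t"]); print(order.hand_in())
E
```

```text
44.85
the job is handed in; nothing more can be done
None
```

Both missing flux bottles are in the rack. One is in the second clip from the left, the other in the third, and all four stand upright side by side. I handed the job in at 44.9 s with the arm clear of the rack.

- **First bottle, first push failed:** with the jaws along the row, the bottle pivoted between the pads and leaned. I backed off, stood it upright on the shelf, regripped front-and-rear, and pushed it home against the stop. The second bottle went in with that same grip.
- **Pull checks, before moving on each time:** the first bottle held 6.5 N and the second 6.7 N towards the open front. Each shifted about 4 mm with no load on the shelf.
- **Last camera checks:** the two kept bottles had not moved. The two new ones measure about 1 mm forward of the line through the kept bottles. The two cameras disagree slightly: scene gives 0.9 and 1.6 mm, top gives about 1 mm for both. I took that as seated in the clip and did not push them again.
- **View not complete:** in the last top picture the arm hid the rightmost bottle, so its position comes from the scene camera just before.

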